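Open the ratchet mould clamp

ROBOT

A 6-joint arm with a two-finger parallel gripper is mounted at the origin on the work surface. World frame = base frame: x ahead of the robot, y to its left, z up, the work surface at z = 0. Lengths are in m, angles in rad, forces in N, time in s.
With the tool pointing down it reaches from about 0.375 to 0.975 m from the base axis. Payload 3.8 kg.
Tool frame: the origin (TCP) lies on the centre line of the jaws, within the pads' length; the fingertips stand 22 mm ahead of it and the grasp point (between the pads) lies 3 mm ahead of it; x points along the fingers, y is the direction in which the jaws open and shut, and the axes are right-handed (so a half turn about x gives the same grasp; the last joint's range is limited). The gripper opens to 85 mm and grips with 20 to 120 N. Pads are 22 mm wide; open, the fingers measure 114 mm over their backs; the gripper's body (76 mm by 85 mm) begins 54 mm behind the grasp point. The pads swing forward as they close: fully open they stand 13 mm farther back than shut.
Start: joints at [1.077, 0.264, 1.604, -0, 1.274, -0.037], TCP at [0.298, 0.606, 0.226] pointing down, gripper open.
Joint ranges: [-2.63, 2.63], [-0.94, 2.18], [0.31, 2.57], [-1.31, 4.45], [0, 2.66], [-2.55, 2.55]. Speed limits (rad/s): [2.57, 2.57, 3.14, 3.14, 3.14, 3.14].

INTERFACE

Orientations are given as a rotation vector (axis times angle).
In Python, from workcell import monitor, eyes, finish_job gives the robot as it stands. The module is installed in compiled form; this text tells all that it offers.
- The arm moves only by the tool play_rows, never from a script. Its argument "deltas" is a list of rows, each an object of numbers: "wx", "wy", "wz": the turn, a rotation vector about the world's x, y, z in degrees; "x", "y", "z": the shift along the world's x, y, z in mm; "fingers": the closure, from -1 (fully open) to 1 (shut), so that 0 is half open. A call has 1 to 20 rows; each row is the pose to reach, as a shift and turn from the pose commanded when the call began; what a row does not reach only later rows make up. A row lasts 1/8 s, in which the tool goes at most 62.5 mm and 10.7 degrees, less where a joint would pass 70% of its speed; a pose out of reach is approached as far as the arm can. A call with a gripper value outside its range is refused whole. The fingers move at their own pace and stop on an object; "grip_force" is the grip in N (left out, the last holds). Time passes only in rows, so rows that repeat a pose let the fingers close. It gives the time, the measured TCP pose, the force and the opening at its end, in the units of the state.
- monitor.read_state(): the state, without advancing time (a new reading comes with each control period).
- eyes.read_camera(name): name is "scene" or "top" or "wrist"; returns a dict with "frame" (480x640x3 uint8, red, green, blue), "depth" (480x640 float32, m along the optical axis (not along the pixel's ray), 0 where there is no reading), "K" (3x3 intrinsics, pixels), "k1" (the pictures are not rectified: a ray, as slopes to the right and down, at radius r is drawn at 1 + k1 r^2 times it, then the intrinsics apply), "view" (4x4, takes a point from world to camera coordinates); the wrist camera has in their place "tool_from_camera" (4x4, takes a point from camera to tool coordinates, whose origin is the TCP and whose axes are the tool frame's). Camera axes: x right, y down, z forward; pixel columns grow to the right and rows downward; lengths in m; the calibration is good to about 2 mm. A picture is of the moment at which its call begins: read the wrist's pose just before it.
- finish_job(): hands the job in, once; it reports no verdict.
The state is a dict: "time": time; "q": joint angles; "joint_vel": joint speeds; "joint_torque": joint torques, N m; "tool_pos": TCP position; "tcp_rot": TCP orientation; "wrist_force": force on the tool from outside, world axes, zero at the start; "torque": the same for the moment, N m; "width": opening from 0.0 (shut) to 1.0 (fully open).
Only numpy, scipy, OpenCV 4.12 (cv2) and the standard library are available. Lean on these libraries where they do the work, as an engineer would, in place of code of your own. Each camera call takes 0.05 s, during which the arm holds its last target.

TASK

The ratchet clamp screwed to the bench has to be opened right up for the plaster mould waiting beside it. With the fingertips, press down the red ratchet release on the sliding jaw and, holding it down, push the jaw back along its bar until it is fully home against the end stop; then let the release spring up and take the hand away. Nothing is to be picked up: leave the mould, cup, tamper, rib, spray bottle and glaze jar where they are.

Things in the scene. Friction and masses are not known exactly. Their poses are not given: they have to be found in the camera images.
- clamp: Green clamp on a plywood board (370 x 100 x 18 mm) fixed to the bench. Origin: at bench height under the bar's centre line; x along the bar, from fixed jaw to end stop, the way the jaw opens; z up. Bar 30 mm wide with a rack of teeth on top, 47 mm high. Fixed jaw: green block 90 mm wide, 118 mm high, black rubber face at x = -125 mm.
- jaw (a joint): Opening between the jaw faces (m): 0 = shut, 0.160 = back against the end stop. The sliding jaw's face is at clamp x = -125 mm + this value. The ratchet lets the value rise by no more than 8 mm of slack unless the release is down; then the jaw slides with about 2 N of friction and stays where it is left.
- release (a joint): Angle (rad) of the red release rocker: 0 = up, 0.26 = fully down, its pad then level. Left alone it may rest at up to 0.13, its pawl on a tooth. The pawl is clear of the teeth above 0.14. Sprung: about 3 N on the pad's middle starts it, about 6 N holds it fully down; it springs up by itself.
- release_pad (a point): Middle of the top of the red release pad (36 mm along the bar x 44 mm across). The pad slopes up towards the jaw plate when up; this point is then 77 mm above the bench, and 66 mm when fully down. It lies 44 mm behind the face of the sliding jaw, and moves with the jaw.
- heel (a point): Middle of the upright heel, the front of the housing behind the pad, 87 mm above the bench, 66 mm behind the face of the sliding jaw; the heel spans 50 mm across and reaches from the pad to 100 mm above the bench. A fingertip on the pad can push against it along clamp +x.
- jaw_face (a point): Middle of the sliding jaw's black rubber face, 83 mm above the bench. The green sliding jaw, 122 mm long, has from here towards clamp +x: an upright plate 15 mm thick, 90 mm wide, 112 mm high at its top; a 51 mm gap open above, in which the red release pad lies; a housing 56 mm long, 50 mm wide, 100 mm high at its top, whose front is the heel.
- end_stop (a point): Middle of the end stop's face, clamp x = +157 mm, 40 mm above the bench; a green block 60 mm wide, 62 mm high, fixed on the bar's end. The back of the sliding jaw meets it.
- mould: Two-part plaster mould, block 110 x 90 x 85 mm with a round pour hole on top, standing on the bench; origin under its centre. To be left alone.
- cup: Blue ceramic glaze test cup, 68 mm across, 75 mm high; origin under its centre. To be left alone.
- tamper: Turned wooden tamper standing on its 62 mm foot, 130 mm high; origin under its centre. To be left alone.
- rib: Flat oval rib, wood with a black rubber edge, 104 x 54 x 7 mm, lying flat; origin under its centre. To be left alone.
- spray_bottle: Plastic trigger spray bottle, 72 mm across, 198 mm high; origin under its centre. To be left alone.
- glaze_jar: Terracotta-coloured jar with a white cap, 72 mm across, 95 mm high; origin under its centre. To be left alone.

How it is judged:
On the way, in this order (a step that is already met when the one before it is completed fails the run):
1. the red release is pressed down with the fingers, lifting the pawl (value of joint release above 0.135 rad and contact force between the fingers and clamp above 1 N), for 0.1 s.
2. the sliding jaw is pushed home against the end stop (value of joint jaw above 0.155 m), for 0.2 s.
At the end, for the whole second after the job is handed in: The jaw is within 5 mm of the end stop (opening above 155 mm) and at rest, the release has sprung up (below 0.13 rad), and the mould, cup, tamper, rib, spray bottle and glaze jar are each within 20 mm of where they stood (value of joint jaw above 0.155 m and value of joint release below 0.13 rad and velocity of joint jaw below 0.01 m/s and distance of each of mould, cup, tamper, rib, spray_bottle, glaze_jar from where it was at the start of the episode below 0.02 m); the robot touches nothing.
It fails at once if the mould, cup, tamper, rib, spray bottle or glaze jar is lifted, carried or pushed more than 20 mm from its place (distance of any of mould, cup, tamper, rib, spray_bottle, glaze_jar from where it was at the start of the episode above 0.02 m).
It fails at once if one of them is tipped (by more than 0.3 rad) (angle between any of mould, cup, tamper, rib, spray_bottle, glaze_jar's own z axis and vertical above 0.3 rad).
It also fails if it takes over 37 s, if anything falls off the work surface, if the arm or the gripper's body presses on something with over 40 N, if the wrist force passes 120 N, or if a joint passes its speed limit or range.

## Working session

There is one attempt and no reset: what is moved stays moved. The work goes in short steps, Python scripts to look and compute and a tool call to move; the robot and the scene stay as the last step left them, time stands still between calls to the robot, and variables do not carry over. Pictures are saved under pics/ and viewed, and the job is handed in when it is done.

Besides the shell and the picture viewer there is one more tool, called as a command line: name --argument value ..., lists and objects as JSON in quotes. play_rows: Moves the arm, as the interface text tells. Its arguments: {"type":"object","properties":{"deltas":{"type":"array"},"grip_force":{"type":"number"}},"required":["deltas"]}

```bash
mkdir -p pics; python3 - <<'E'
from workcell import monitor, eyes
import cv2,numpy as np,pickle
s=monitor.read_state();print(s)
for n in("scene","top"):
    c=eyes.read_camera(n);pickle.dump(c,open(n+".pkl","wb"))
    cv2.imwrite(f"pics/{n}0.png",c["frame"][:,:,::-1]);print(n,c["K"],c["k1"],c["view"])
E
```

```text
{'time': 0.0, 'q': array([ 1.07711476e+00,  2.64752337e-01,  1.60539802e+00,  1.07949521e-05,
        1.27367814e+00, -3.69030104e-02]), 'joint_vel': array([-0.00036289, -0.00155682, -0.00142336, -0.00012812,  0.00109616,
       -0.00089935]), 'joint_torque': array([ 1.62205150e-03, -5.15111589e+01, -3.67308140e+01, -2.39725756e-05,
        1.31232943e-02,  4.52762094e-06]), 'tool_pos': array([0.29736099, 0.60513934, 0.22484961]), 'tcp_rot': array([ 0.35651461,  1.54155358, -0.35992405]), 'wrist_force': array([-0.30054512, -0.04697083,  0.31118004]), 'torque': array([-0.0415036 , -0.02122231, -0.00987646]), 'width': 0.9987216275831492}
scene [[449.91546489   0.         318.14824078]
 [  0.         449.91546489 243.3534585 ]
 [  0.           0.           1.        ]] -0.009028926032261964 [[ 0.68086648  0.73218902 -0.01789062 -0.35598583]
 [ 0.52290834 -0.50306871 -0.68810518 -0.23591079]
 [-0.51282327  0.4591526  -0.72539037  1.31340318]
 [ 0.          0.          0.          1.        ]]
top [[598.08872596   0.         314.13221538]
 [  0.         598.08872596 245.06209623]
 [  0.           0.           1.        ]] 0.009922946134030143 [[-0.02059087 -0.999505   -0.02378599  0.02580549]
 [-0.98350931  0.02452559 -0.17918686  0.56660524]
 [ 0.17968153  0.01970413 -0.98352748  1.41193864]
 [ 0.          0.          0.          1.        ]]
```

View pics/scene0.png

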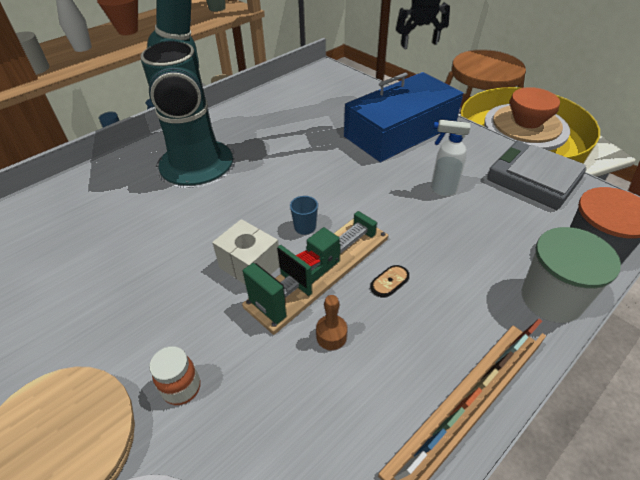

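View pics/top0.png

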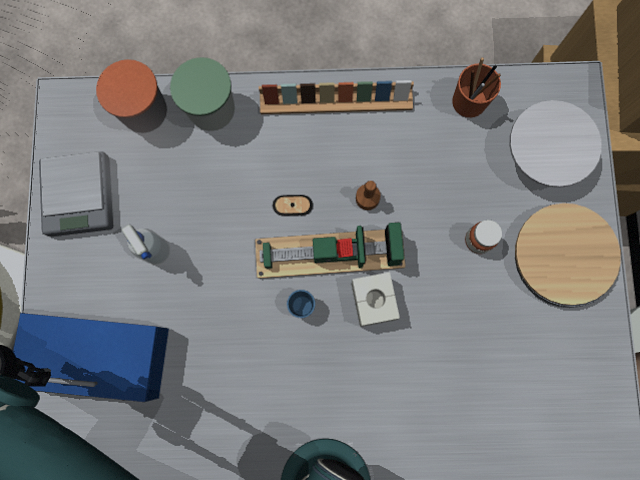

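The scene view shows the clamp in the middle of the bench. In the top view its red pad is near pixel (345,248), the fixed jaw at (395,243) and the end stop at (267,255), so it opens roughly along world +y. Next I'll measure points from depth.

```bash
cat > h.py <<'E'
import numpy as np,cv2
def cloud(c):
    K=c["K"];h,w=c["depth"].shape
    v,u=np.mgrid[:h,:w].astype(float)
    xd=(u-K[0,2])/K[0,0];yd=(v-K[1,2])/K[1,1]
    x,y=xd.copy(),yd.copy()
    for _ in range(5):
        f=1+c["k1"]*(x*x+y*y);x=xd/f;y=yd/f
    d=c["depth"];P=np.stack([x*d,y*d,d],-1)
    V=c["view"];return (P-V[:3,3])@V[:3,:3]
E
python3 - <<'E'
import pickle,numpy as np,cv2
from h import cloud
for n in("top","scene"):
    c=pickle.load(open(n+".pkl","rb"));P=cloud(c);ok=c["depth"]>0
    hsv=cv2.cvtColor(c["frame"],cv2.COLOR_RGB2HSV);H,S,V=[hsv[...,i].astype(int) for i in range(3)]
    box=(P[...,0]>.3)&(P[...,0]<.75)&(abs(P[...,1])<.3)&ok
    red=box&((H<5)|(H>175))&(S>180)&(P[...,2]>.055)
    g=box&(H>55)&(H<90)&(S>90)&(P[...,2]>.03)
    wood=box&(abs(P[...,2]-.018)<.005)&(S>60)&(H>8)&(H<25)
    for k,m in(("red",red),("green",g),("board",wood)):
        p=P[m];print(n,k,len(p),p.mean(0),p.min(0),p.max(0))
    r=cv2.minAreaRect((P[wood][:,:2]*1000).astype(np.float32));print("board rect",r)
    for a,b in((.106,.122),(.095,.104),(.056,.066)):
        m=g&(P[...,2]>a)&(P[...,2]<b);p=P[m]
        # components
        nn,l=cv2.connectedComponents(m.astype(np.uint8))
        for i in range(1,nn):
            q=P[l==i]
            if len(q)>15:print(n,a,len(q),q.mean(0).round(4),cv2.minAreaRect((q[:,:2]*1000).astype(np.float32)))
E
cat > crop.py <<'E'
import pickle,cv2
c=pickle.load(open("top.pkl","rb"))["frame"][:,:,::-1]
cv2.imwrite("pics/topcrop.png",cv2.resize(c[180:340,240:440],None,fx=4,fy=4,interpolation=cv2.INTER_CUBIC)[:600])
E
python3 crop.py
```

```text
top red 246 [ 0.55471111 -0.05964311  0.07675647] [ 0.53326038 -0.07761568  0.05549852] [ 0.5752444  -0.04216759  0.08601521]
top green 1510 [ 0.55023453 -0.07089117  0.09756977] [ 0.51049972 -0.19248752  0.03006407] [0.60381165 0.13798555 0.12800065]
top board 2181 [ 0.54975787 -0.00209189  0.01810252] [ 0.49504092 -0.20891947  0.0130024 ] [0.70294752 0.16174673 0.02299375]
board rect ((605.0087280273438, -20.942626953125), (205.80313110351562, 367.8202209472656), 2.8799777030944824)
top 0.106 399 [ 0.5591 -0.1778  0.1171] ((559.3080444335938, -178.05889892578125), (89.21420288085938, 28.59764862060547), 1.439104437828064)
top 0.106 180 [ 0.5552 -0.0971  0.1124] ((554.4772338867188, -97.4215087890625), (87.63034057617188, 11.871903419494629), 2.9355523586273193)
top 0.095 394 [ 0.5509 -0.0122  0.1001] ((551.1148071289062, -12.75323486328125), (49.0733757019043, 54.993919372558594), 1.129715085029602)
top 0.056 125 [0.544  0.1287 0.0616] ((544.3084106445312, 128.75527954101562), (58.638214111328125, 15.246428489685059), 3.255337715148926)
scene red 210 [ 0.55584774 -0.05530908  0.077
[... 1037 characters left out ...]
.095 103 [ 0.5775 -0.1883  0.0996] ((567.6663818359375, -191.43397521972656), (88.41400146484375, 23.376523971557617), 19.414505004882812)
scene 0.056 151 [0.5485 0.1268 0.0623] ((547.9879760742188, 127.67330932617188), (57.09797668457031, 16.32969856262207), 3.11494517326355)
scene 0.056 20 [0.5762 0.0051 0.0613] ((576.4368286132812, 3.0826454162597656), (1.67258620262146, 22.09810447692871), 3.2166810035705566)
scene 0.056 25 [ 0.5773 -0.0337  0.0601] ((577.3412475585938, -34.04015350341797), (24.96628189086914, 6.902377605438232), 75.41942596435547)
scene 0.056 96 [ 0.5781 -0.1883  0.0607] ((566.8133544921875, -190.86474609375), (88.38446044921875, 23.132516860961914), 18.943635940551758)
```

View pics/topcrop.png

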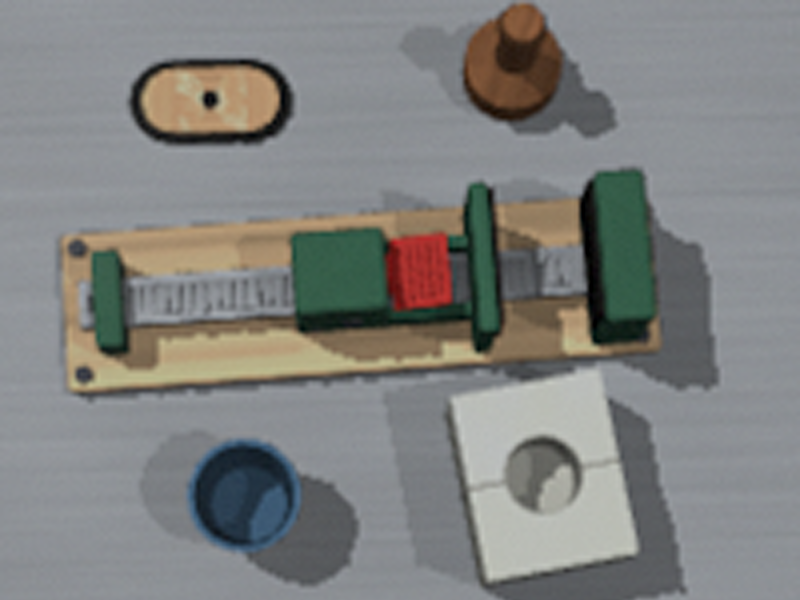

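```bash
python3 - <<'E'
from workcell import monitor
import numpy as np
from scipy.spatial.transform import Rotation as R
s=monitor.read_state();M=R.from_rotvec(s["tcp_rot"]);print(M.as_matrix().round(3))
d=np.array([-14,306.5,0]);d/=np.linalg.norm(d);a=np.array([d[1],-d[0],0])
for sg in(1,-1):
    T=np.column_stack([[0,0,-1],sg*a,np.cross([0,0,-1],sg*a)])
    print(sg,np.degrees((R.from_matrix(T)*M.inv()).as_rotvec()).round(2))
for y in(-.058,-.05,.055): print(y,0.5525-0.0457*(y+.0127))
E
```

```text
[[-0.001  0.441  0.897]
 [-0.002  0.897 -0.441]
 [-1.    -0.002 -0.   ]]
1 [ 6.000e-02 -1.100e-01 -6.121e+01]
-1 [1.2000e-01 7.0000e-02 1.1879e+02]
-0.058 0.55457021
-0.05 0.55420461
0.055 0.54940611
```

play_rows --deltas '[{"z": 60,"fingers": 1},{"x": 20,"y": -50,"z": 90,"wz": -5,"fingers": 1},{"x": 40,"y": -105,"z": 90,"wz": -10,"fingers": 1},{"x": 60,"y": -160,"z": 90,"wz": -15,"fingers": 1},{"x": 80,"y": -215,"z": 90,"wz": -20,"fingers": 1},{"x": 100,"y": -270,"z": 90,"wz": -25,"fingers": 1},{"x": 125,"y": -325,"z": 90,"wz": -30,"fingers": 1},{"x": 145,"y": -380,"z": 90,"wz": -35,"fingers": 1},{"x": 165,"y": -435,"z": 90,"wz": -40,"fingers": 1},{"x": 190,"y": -490,"z": 90,"wz": -45,"fingers": 1},{"x": 210,"y": -545,"z": 90,"wz": -50,"fingers": 1},{"x": 235,"y": -600,"z": 90,"wz": -55,"fingers": 1},{"x": 257,"y": -662,"z": 60,"wz": -61,"fingers": 1},{"x": 257,"y": -662,"z": 10,"wz": -61,"fingers": 1},{"x": 257,"y": -662,"z": -50,"wz": -61,"fingers": 1},{"x": 257,"y": -662,"z": -76,"wz": -61,"fingers": 1},{"x": 257,"y": -662,"z": -76,"wz": -61,"fingers": 1},{"x": 257,"y": -662,"z": -76,"wz": -61,"fingers": 1}]' --grip_force 40

```text
schema error: expected keys wx, wy, wz, x, y, z, fingers
```

```bash
python3 - <<'E'
from workcell import monitor, eyes
import cv2,numpy as np,pickle
s=monitor.read_state();print(s)
for n in("scene","wrist"):
    c=eyes.read_camera(n);pickle.dump(c,open(n+"1.pkl","wb"))
    f=c["frame"][:,:,::-1]
    if n=="scene": f=cv2.resize(f[170:340,200:410],None,fx=3.5,fy=3.5,interpolation=cv2.INTER_CUBIC)
    cv2.imwrite(f"pics/{n}1.png",f)
E
```

```text
{'time': 0.1, 'q': array([ 1.07713234e+00,  2.64661346e-01,  1.60524441e+00,  3.88544907e-05,
        1.27372673e+00, -3.68983244e-02]), 'joint_vel': array([ 0.00063859, -0.00289972, -0.0032166 , -0.00095496, -0.00142549,
        0.00128822]), 'joint_torque': array([ 1.44252816e-03, -5.16706574e+01, -3.68589985e+01, -5.80265487e-05,
        6.27834190e-03,  3.21569382e-05]), 'tool_pos': array([0.29737298, 0.60520659, 0.22499388]), 'tcp_rot': array([ 0.35666493,  1.54152868, -0.35976398]), 'wrist_force': array([-0.15868298, -0.8847162 , -0.19346477]), 'torque': array([-0.04724868, -0.01935703,  0.01038428]), 'width': 0.9937433366596566}
```

View pics/scene1.png

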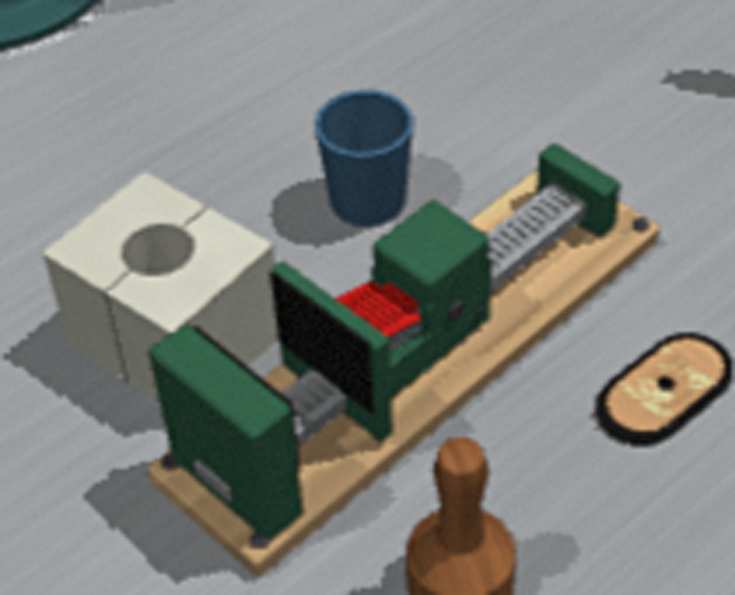

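View pics/wrist1.png

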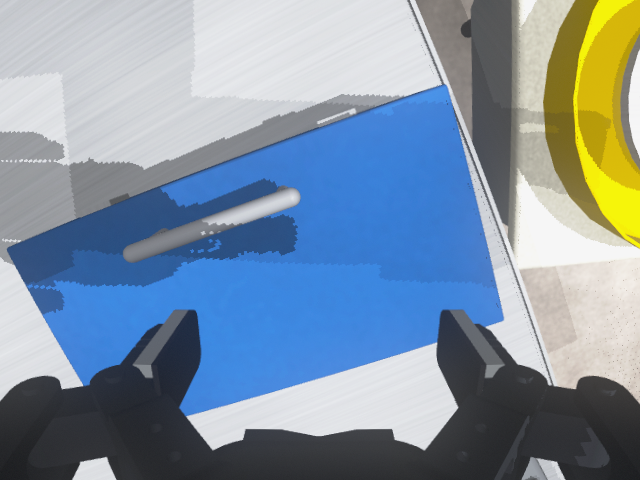

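The call was refused because every row needs all the keys, so nothing has moved. The scene crop shows the clamp clear and the pad lying between the plate and the heel. The wrist view shows the open fingers over the blue toolbox. I'll resend with complete rows.

play_rows --deltas '[{"x": 0,"y": 0,"z": 60,"wx": 0,"wy": 0,"wz": 0,"fingers": 1},{"x": 20,"y": -50,"z": 90,"wx": 0,"wy": 0,"wz": -5,"fingers": 1},{"x": 40,"y": -105,"z": 90,"wx": 0,"wy": 0,"wz": -10,"fingers": 1},{"x": 60,"y": -160,"z": 90,"wx": 0,"wy": 0,"wz": -15,"fingers": 1},{"x": 80,"y": -215,"z": 90,"wx": 0,"wy": 0,"wz": -20,"fingers": 1},{"x": 100,"y": -270,"z": 90,"wx": 0,"wy": 0,"wz": -25,"fingers": 1},{"x": 125,"y": -325,"z": 90,"wx": 0,"wy": 0,"wz": -30,"fingers": 1},{"x": 145,"y": -380,"z": 90,"wx": 0,"wy": 0,"wz": -35,"fingers": 1},{"x": 165,"y": -435,"z": 90,"wx": 0,"wy": 0,"wz": -40,"fingers": 1},{"x": 190,"y": -490,"z": 90,"wx": 0,"wy": 0,"wz": -45,"fingers": 1},{"x": 210,"y": -545,"z": 90,"wx": 0,"wy": 0,"wz": -50,"fingers": 1},{"x": 235,"y": -600,"z": 90,"wx": 0,"wy": 0,"wz": -55,"fingers": 1},{"x": 257,"y": -662,"z": 60,"wx": 0,"wy": 0,"wz": -61,"fingers": 1},{"x": 257,"y": -662,"z": 10,"wx": 0,"wy": 0,"wz": -61,"fingers": 1},{"x": 257,"y": -662,"z": -40,"wx": 0,"wy": 0,"wz": -61,"fingers": 1},{"x": 257,"y": -662,"z": -76,"wx": 0,"wy": 0,"wz": -61,"fingers": 1},{"x": 257,"y": -662,"z": -76,"wx": 0,"wy": 0,"wz": -61,"fingers": 1},{"x": 257,"y": -662,"z": -76,"wx": 0,"wy": 0,"wz": -61,"fingers": 1}]' --grip_force 40

```text
time: 2.45
tool_pos: [0.5557, -0.0563, 0.1517]
tcp_rot: [1.173, 1.231, -1.171]
wrist_force: [0.7, 0.4, 1.0]
width: -0.003
```

```bash
cat > look.py <<'E'
import sys
from workcell import monitor, eyes
import cv2,numpy as np,pickle
t=sys.argv[1]
s=monitor.read_state();print({k:np.round(s[k],4) for k in("time","tool_pos","tcp_rot","wrist_force","torque","width")})
for n in sys.argv[2:]:
    c=eyes.read_camera(n);pickle.dump(c,open(n+t+".pkl","wb"))
    f=c["frame"][:,:,::-1]
    if n=="scene": f=cv2.resize(f[170:340,200:410],None,fx=3.5,fy=3.5,interpolation=cv2.INTER_CUBIC)
    if n=="top": f=cv2.resize(f[180:330,240:440],None,fx=4,fy=4,interpolation=cv2.INTER_CUBIC)
    cv2.imwrite(f"pics/{n}{t}.png",f)
E
python3 look.py 2 scene wrist
```

```text
{'time': np.float64(2.45), 'tool_pos': array([ 0.5557, -0.0563,  0.1517]), 'tcp_rot': array([ 1.1733,  1.2305, -1.1714]), 'wrist_force': array([0.7092, 0.4487, 0.9622]), 'torque': array([-0.0333, -0.0417,  0.0278]), 'width': np.float64(-0.0035)}
```

View pics/scene2.png

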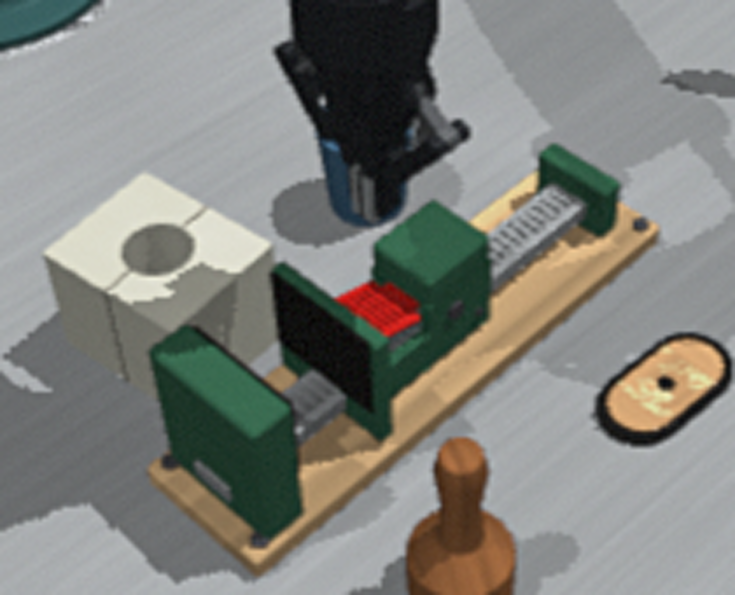

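View pics/wrist2.png

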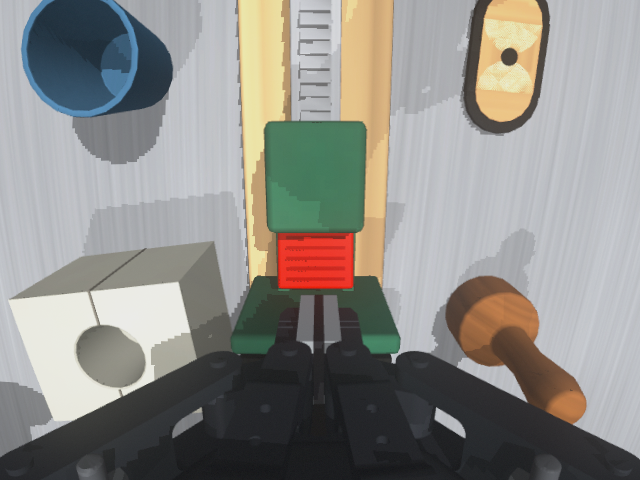

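The scene crop shows the closed fingers hanging just above the clamp, still clear of it. In the wrist view the bar lines up with the tool, with the pad at (316,262) and the housing front at row 233. I'll check the jaw's position relative to the TCP with wrist depth.

```bash
python3 - <<'E'
import pickle,numpy as np,cv2
from h import cloud
from workcell import monitor
from scipy.spatial.transform import Rotation as R
c=pickle.load(open("wrist2.pkl","rb"));s=monitor.read_state()
c=dict(c);T=np.eye(4);T[:3,:3]=R.from_rotvec(s["tcp_rot"]).as_matrix();T[:3,3]=s["tool_pos"]
T=T@c["tool_from_camera"];c["view"]=np.linalg.inv(T)
P=cloud(c)
for n,(u,v) in dict(housetop_back=(316,126),housetop_front=(316,228),house_l=(270,180),house_r=(362,180),pad_back=(316,240),pad_mid=(316,262),pad_front=(316,286),padl=(281,262),padr=(350,262),plateL=(250,300),plateLback=(262,281),plateR=(380,300),plateRback=(365,281),tip=(318,300),tipL=(302,300),tipR=(335,300),finger=(318,320)).items():
    print(n,P[v,u].round(4))
print(T[:3,3])
E
```

```text
housetop_back [0.5515 0.0141 0.1   ]
housetop_front [ 0.5539 -0.0359  0.0988]
house_l [ 0.5303 -0.0125  0.0997]
house_r [ 0.5754 -0.0106  0.098 ]
pad_back [ 0.5545 -0.0495  0.0735]
pad_mid [ 0.5551 -0.0617  0.0766]
pad_front [ 0.5557 -0.0752  0.08  ]
padl [ 0.5349 -0.0628  0.0763]
padr [ 0.5746 -0.0607  0.0769]
plateL [ 0.5156 -0.0916  0.0677]
plateLback [ 0.5188 -0.0919  0.0348]
plateR [ 0.5962 -0.0884  0.0665]
plateRback [0.5516 0.0151 0.2996]
tip [ 0.5551 -0.0452  0.1659]
tipL [ 0.5494 -0.0454  0.1662]
tipR [ 0.5611 -0.0448  0.1663]
finger [ 0.555  -0.0455  0.1809]
[0.55162196 0.01509129 0.2996227 ]
```

```bash
python3 - <<'E'
import pickle,numpy as np,cv2
from h import cloud
from workcell import monitor
from scipy.spatial.transform import Rotation as R
c=dict(pickle.load(open("wrist2.pkl","rb")));s=monitor.read_state()
T=np.eye(4);T[:3,:3]=R.from_rotvec(s["tcp_rot"]).as_matrix();T[:3,3]=s["tool_pos"]
c["view"]=np.linalg.inv(T@c["tool_from_camera"]);print(c["tool_from_camera"].round(3))
P=cloud(c)
for u in(308,318,330,286):
  for v in range(285,420,8): print(u,v,P[v,u].round(4),c["depth"][v,u].round(4))
cv2.imwrite("pics/wz.png",cv2.resize(c["frame"][220:420,220:420,::-1],None,fx=3,fy=3))
E
```

```text
[[-0.001 -0.28   0.96  -0.147]
 [ 1.    -0.002  0.    -0.001]
 [ 0.002  0.96   0.28  -0.071]
 [ 0.     0.     0.     1.   ]]
308 285 [ 0.551  -0.0746  0.0805] 0.2355
308 293 [ 0.5512 -0.0901  0.0562] 0.2631
308 301 [ 0.5515 -0.0456  0.1663] 0.1449
308 309 [ 0.5516 -0.0453  0.1734] 0.1381
308 317 [ 0.5518 -0.0454  0.1792] 0.1326
308 325 [ 0.5519 -0.0455  0.1846] 0.1273
308 333 [ 0.552  -0.0456  0.1895] 0.1228
308 341 [ 0.552  -0.0456  0.1941] 0.1183
308 349 [ 0.5521 -0.0437  0.2018] 0.1104
308 357 [ 0.5522 -0.0441  0.2052] 0.1072
308 365 [ 0.5523 -0.0438  0.2093] 0.1032
308 373 [ 0.5524 -0.0464  0.209 ] 0.1042
308 381 [ 0.5524 -0.0478  0.2105] 0.1032
308 389 [ 0.5526 -0.0538  0.2056] 0.1096
308 397 [ 0.5527 -0.057   0.2049] 0.1111
308 405 [ 0.5528 -0.06    0.2045] 0.1123
308 413 [ 0.5529 -0.062   0.2054] 0.1121
318 285 [ 0.5568 -0.074   0.0813] 0.2346
318 293 [ 0.5576 -0.0895  0.0571] 0.2622
318 301 [ 0.5551 -0.0454  0.1665] 0.1448
318 309 [ 0.555  -0.0454  0.1729] 0.1386
318 317 [ 0.555  -0.0454  0.179 ] 0.1328
318 325 [ 0.555  -0.0449  0.1855] 0.1264
318 333 [ 0.555  -0.0452  0.1899
[... 1111 characters left out ...]
115
286 285 [ 0.5384 -0.0752  0.0806] 0.2353
286 293 [ 0.537  -0.0913  0.055 ] 0.2643
286 301 [ 0.5378 -0.0917  0.0664] 0.2535
286 309 [ 0.5437 -0.05    0.1645] 0.1477
286 317 [ 0.5441 -0.0498  0.1713] 0.1412
286 325 [ 0.5446 -0.0498  0.1771] 0.1356
286 333 [ 0.5449 -0.0498  0.1825] 0.1305
286 341 [ 0.5458 -0.0446  0.1965] 0.1155
286 349 [ 0.5462 -0.0431  0.2033] 0.1086
286 357 [ 0.5463 -0.0449  0.2043] 0.1082
286 365 [ 0.5466 -0.0447  0.2084] 0.1042
286 373 [ 0.5468 -0.045   0.2115] 0.1014
286 381 [ 0.5471 -0.0446  0.2154] 0.0975
286 389 [ 0.5477 -0.0393  0.2258] 0.0861
286 397 [ 0.5478 -0.04    0.2275] 0.0846
286 405 [ 0.548  -0.0395  0.2307] 0.0814
286 413 [ 0.5483 -0.0387  0.2341] 0.0779
```

View pics/wz.png

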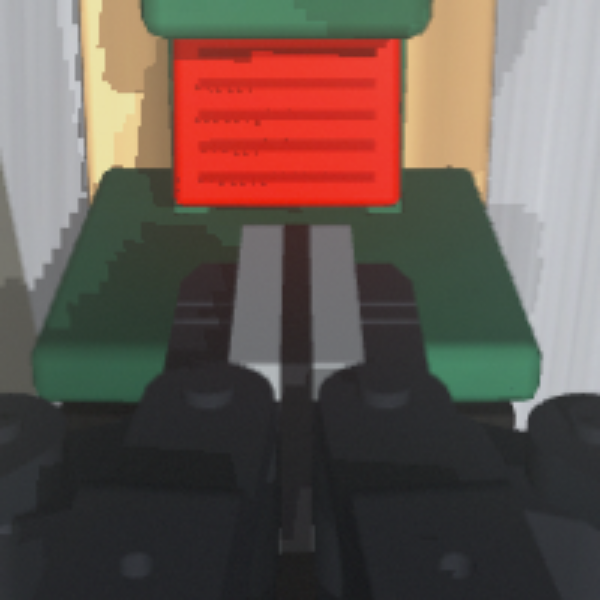

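The wrist depth puts the fingertips about 11 mm behind the TCP, which disagrees with the stated 22 mm ahead. I'll cross-check with the scene camera.

```bash
python3 - <<'E'
import pickle,numpy as np,cv2
from h import cloud
c=pickle.load(open("scene2.pkl","rb"));P=cloud(c)
m=(P[...,2]>.105)&(abs(P[...,0]-.555)<.06)&(abs(P[...,1]+.056)<.05)&(c["frame"].max(-1)<110)
m&=~((c["frame"][...,1].astype(int)-c["frame"][...,0])>25)
q=P[m];print(len(q))
for a in np.arange(.105,.26,.008):
    k=q[(q[:,2]>=a)&(q[:,2]<a+.008)]
    if len(k)>2: print(round(a,3),len(k),k[:,:2].min(0).round(4),k[:,:2].max(0).round(4))
# project predicted tip
def proj(p):
    x=c["view"][:3,:3]@p+c["view"][:3,3];a=x[:2]/x[2];a=a*(1+c["k1"]*(a@a));return c["K"][:2,:2]@a+c["K"][:2,2]
for z in(.12,.1297,.14,.15,.163,.175,.195): print(z,proj(np.array([.5557,-.0563,z])).round(1), ((proj(np.array([.5557,-.0563,z]))-[200,170])*3.5).round())
E
```

```text
7478
0.105 80 [ 0.5132 -0.106 ] [ 0.6016 -0.0874]
0.113 70 [ 0.5136 -0.1057] [ 0.5965 -0.0906]
0.153 3 [ 0.5611 -0.0641] [ 0.5627 -0.0594]
0.161 25 [ 0.543  -0.0675] [ 0.5684 -0.0484]
0.169 41 [ 0.5434 -0.0685] [ 0.5696 -0.0487]
0.177 40 [ 0.5429 -0.0687] [ 0.5696 -0.0478]
0.185 35 [ 0.551  -0.0681] [ 0.5698 -0.0559]
0.193 24 [ 0.5446 -0.069 ] [ 0.5707 -0.0616]
0.201 58 [ 0.5249 -0.0715] [ 0.5875 -0.0445]
0.209 120 [ 0.5179 -0.0712] [ 0.5941 -0.043 ]
0.217 79 [ 0.51   -0.0736] [ 0.5974 -0.0387]
0.225 112 [ 0.5036 -0.0741] [ 0.6045 -0.0413]
0.233 112 [ 0.4954 -0.0753] [ 0.6114 -0.0607]
0.241 154 [ 0.4974 -0.0751] [ 0.6148 -0.0421]
0.249 168 [ 0.4984 -0.0768] [ 0.6148 -0.0409]
0.257 135 [ 0.5369 -0.0771] [ 0.6051 -0.0483]
0.12 [307.8 243.6] [377. 257.]
0.1297 [307.7 240.3] [377. 246.]
0.14 [307.5 236.7] [376. 233.]
0.15 [307.3 233.2] [376. 221.]
0.163 [307.1 228.5] [375. 205.]
0.175 [306.9 224.1] [374. 189.]
0.195 [306.5 216.6] [373. 163.]
```

Both cameras agree that the closed fingertips are about 10 mm above the reported TCP, at z≈0.161, and not 22 mm below it. I'll trust the cameras and descend carefully, reading force as I go. The heel is at y≈-0.0385, the plate's back at y≈-0.090, and the fingers span -0.067 to -0.045, so they fit the gap.

play_rows --deltas '[{"x": 0,"y": -1,"z": -25,"wx": 0,"wy": 0,"wz": 0,"fingers": 1},{"x": 0,"y": -1,"z": -45,"wx": 0,"wy": 0,"wz": 0,"fingers": 1},{"x": 0,"y": -1,"z": -60,"wx": 0,"wy": 0,"wz": 0,"fingers": 1},{"x": 0,"y": -1,"z": -70,"wx": 0,"wy": 0,"wz": 0,"fingers": 1},{"x": 0,"y": -1,"z": -74,"wx": 0,"wy": 0,"wz": 0,"fingers": 1},{"x": 0,"y": -1,"z": -74,"wx": 0,"wy": 0,"wz": 0,"fingers": 1},{"x": 0,"y": -1,"z": -74,"wx": 0,"wy": 0,"wz": 0,"fingers": 1}]'

```text
time: 3.42
tool_pos: [0.5553, -0.0573, 0.0768]
tcp_rot: [1.173, 1.231, -1.172]
wrist_force: [-0.5, 0.3, -0.5]
width: -0.001
```

```bash
python3 look.py 3 scene wrist
```

```text
{'time': np.float64(3.425), 'tool_pos': array([ 0.5553, -0.0573,  0.0768]), 'tcp_rot': array([ 1.1732,  1.2312, -1.1721]), 'wrist_force': array([-0.5331,  0.3339, -0.4848]), 'torque': array([-0.0449,  0.072 , -0.0029]), 'width': np.float64(-0.0014)}
```

View pics/scene3.png

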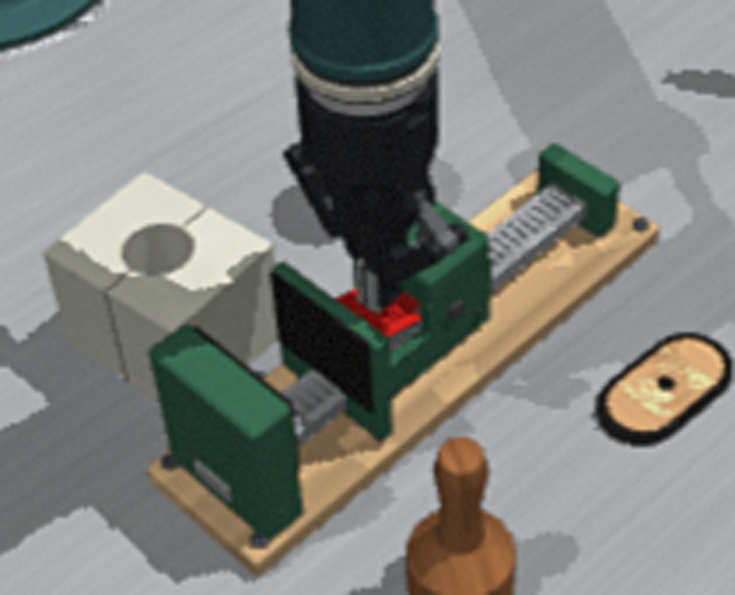

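View pics/wrist3.png

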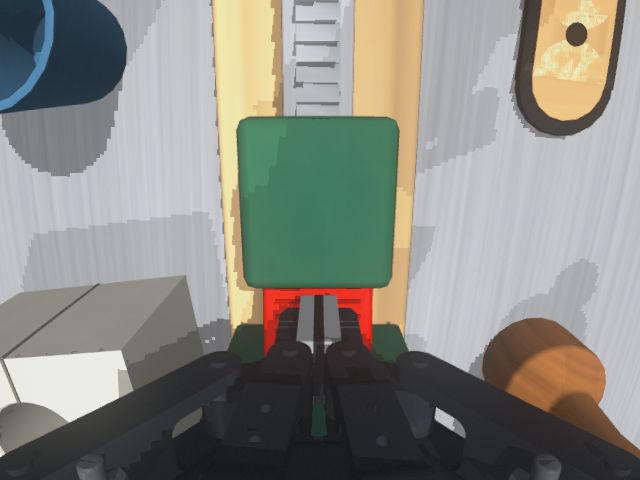

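The scene crop shows the fingertips at about (370,300), just above the red pad, and the wrist view shows them between the heel edge (row 288) and the plate. There's no contact force yet, so the camera heights hold. I'll press down in steps.

play_rows --deltas '[{"x": 0,"y": 0,"z": -4,"wx": 0,"wy": 0,"wz": 0,"fingers": 1},{"x": 0,"y": 0,"z": -8,"wx": 0,"wy": 0,"wz": 0,"fingers": 1},{"x": 0,"y": 0,"z": -12,"wx": 0,"wy": 0,"wz": 0,"fingers": 1},{"x": 0,"y": 0,"z": -12,"wx": 0,"wy": 0,"wz": 0,"fingers": 1}]'

```text
time: 4.03
tool_pos: [0.5554, -0.0575, 0.0644]
tcp_rot: [1.173, 1.231, -1.172]
wrist_force: [0.6, -1.4, 4.1]
width: 0.005
```

play_rows --deltas '[{"x": 0,"y": 0,"z": -3,"wx": 0,"wy": 0,"wz": 0,"fingers": 1},{"x": 0,"y": 0,"z": -5,"wx": 0,"wy": 0,"wz": 0,"fingers": 1},{"x": 0,"y": 0,"z": -5,"wx": 0,"wy": 0,"wz": 0,"fingers": 1}]'

```text
time: 4.4
tool_pos: [0.5555, -0.0574, 0.0607]
tcp_rot: [1.173, 1.231, -1.172]
wrist_force: [-2.2, -1.6, 11.7]
width: 0.003
```

```bash
python3 look.py 4 scene
```

```text
{'time': np.float64(4.4), 'tool_pos': array([ 0.5555, -0.0574,  0.0607]), 'tcp_rot': array([ 1.1731,  1.231 , -1.172 ]), 'wrist_force': array([-2.205 , -1.5771, 11.6634]), 'torque': array([-0.3517,  0.3718, -0.0156]), 'width': np.float64(0.0031)}
```

View pics/scene4.png

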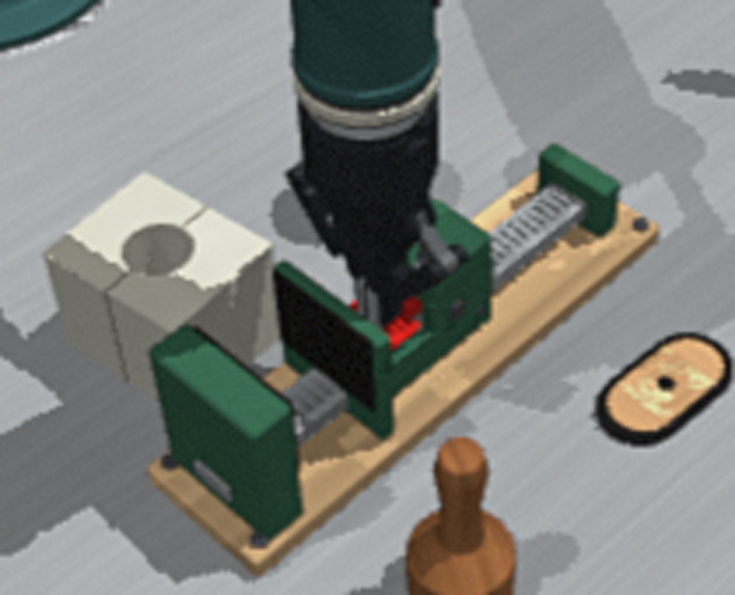

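The scene crop shows the pad pressed down under the fingers at about (400,325). The 11.7 N reading with the motion stopping short suggests the pad has bottomed. Next I'll push along the bar towards +y, with x drifting -0.046 per unit.

play_rows --deltas '[{"x": 0,"y": 3,"z": 0,"wx": 0,"wy": 0,"wz": 0,"fingers": 1},{"x": 0,"y": 6,"z": 0,"wx": 0,"wy": 0,"wz": 0,"fingers": 1},{"x": 0,"y": 9,"z": 0,"wx": 0,"wy": 0,"wz": 0,"fingers": 1},{"x": -0.5,"y": 12,"z": 0,"wx": 0,"wy": 0,"wz": 0,"fingers": 1},{"x": -0.7,"y": 16,"z": 0,"wx": 0,"wy": 0,"wz": 0,"fingers": 1},{"x": -1,"y": 20,"z": 0,"wx": 0,"wy": 0,"wz": 0,"fingers": 1},{"x": -1,"y": 20,"z": 0,"wx": 0,"wy": 0,"wz": 0,"fingers": 1}]'

```text
time: 5.32
tool_pos: [0.5546, -0.0369, 0.0608]
tcp_rot: [1.174, 1.231, -1.171]
wrist_force: [-0.7, 0.1, 11.6]
width: -0.0
```

```bash
python3 look.py 5 scene top
```

```text
{'time': np.float64(5.325), 'tool_pos': array([ 0.5546, -0.0369,  0.0608]), 'tcp_rot': array([ 1.1736,  1.2311, -1.1715]), 'wrist_force': array([-0.6617,  0.1092, 11.594 ]), 'torque': array([-0.0846,  0.3218,  0.0158]), 'width': np.float64(-0.0005)}
```

View pics/scene5.png

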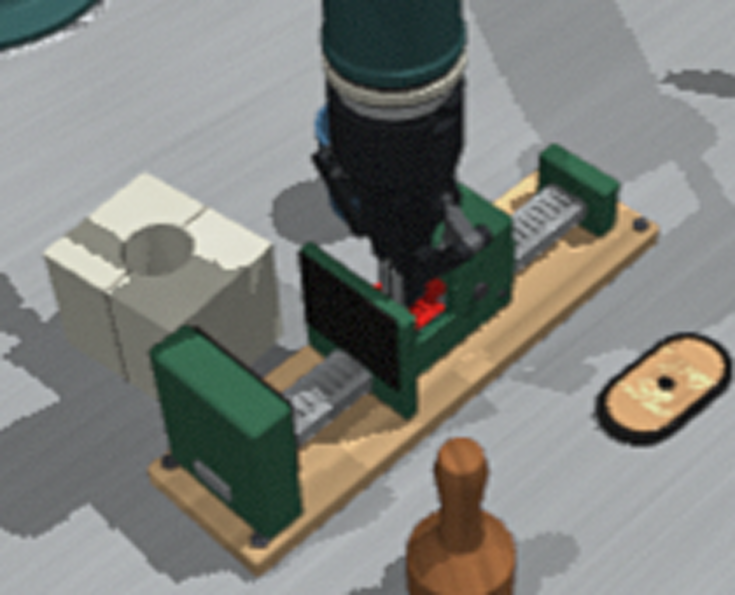

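The jaw slides freely: in the scene crop the plate has moved from (330,350) to (355,330), about 20 mm, and the pad stays down. I'll continue to near the end stop.

play_rows --deltas '[{"x": -0.2,"y": 4,"z": 0,"wx": 0,"wy": 0,"wz": 0,"fingers": 1},{"x": -0.4,"y": 9,"z": 0,"wx": 0,"wy": 0,"wz": 0,"fingers": 1},{"x": -0.7,"y": 15,"z": 0,"wx": 0,"wy": 0,"wz": 0,"fingers": 1},{"x": -1,"y": 22,"z": 0,"wx": 0,"wy": 0,"wz": 0,"fingers": 1},{"x": -1.3,"y": 29,"z": 0,"wx": 0,"wy": 0,"wz": 0,"fingers": 1},{"x": -1.6,"y": 36,"z": 0,"wx": 0,"wy": 0,"wz": 0,"fingers": 1},{"x": -2,"y": 43,"z": 0,"wx": 0,"wy": 0,"wz": 0,"fingers": 1},{"x": -2.3,"y": 50,"z": 0,"wx": 0,"wy": 0,"wz": 0,"fingers": 1},{"x": -2.6,"y": 57,"z": 0,"wx": 0,"wy": 0,"wz": 0,"fingers": 1},{"x": -3,"y": 64,"z": 0,"wx": 0,"wy": 0,"wz": 0,"fingers": 1},{"x": -3.3,"y": 70,"z": 0,"wx": 0,"wy": 0,"wz": 0,"fingers": 1},{"x": -3.5,"y": 75,"z": 0,"wx": 0,"wy": 0,"wz": 0,"fingers": 1},{"x": -3.7,"y": 78,"z": 0,"wx": 0,"wy": 0,"wz": 0,"fingers": 1},{"x": -3.7,"y": 78,"z": 0,"wx": 0,"wy": 0,"wz": 0,"fingers": 1}]'

```text
time: 7.18
tool_pos: [0.5507, 0.0413, 0.0607]
tcp_rot: [1.174, 1.232, -1.172]
wrist_force: [-2.1, -0.1, 11.7]
width: 0.0
```

play_rows --deltas '[{"x": -0.1,"y": 3,"z": 0,"wx": 0,"wy": 0,"wz": 0,"fingers": 1},{"x": -0.2,"y": 6,"z": 0,"wx": 0,"wy": 0,"wz": 0,"fingers": 1},{"x": -0.2,"y": 6,"z": 0,"wx": 0,"wy": 0,"wz": 0,"fingers": 1}]'

```text
time: 7.55
tool_pos: [0.5507, 0.0461, 0.0608]
tcp_rot: [1.172, 1.23, -1.172]
wrist_force: [-1.9, -5.6, 11.7]
width: -0.001
```

```bash
python3 look.py 6 scene top
```

```text
{'time': np.float64(7.55), 'tool_pos': array([0.5507, 0.0461, 0.0608]), 'tcp_rot': array([ 1.1719,  1.2303, -1.1719]), 'wrist_force': array([-1.8692, -5.5949, 11.6892]), 'torque': array([-0.7942,  0.3374,  0.0202]), 'width': np.float64(-0.0013)}
```

View pics/scene6.png

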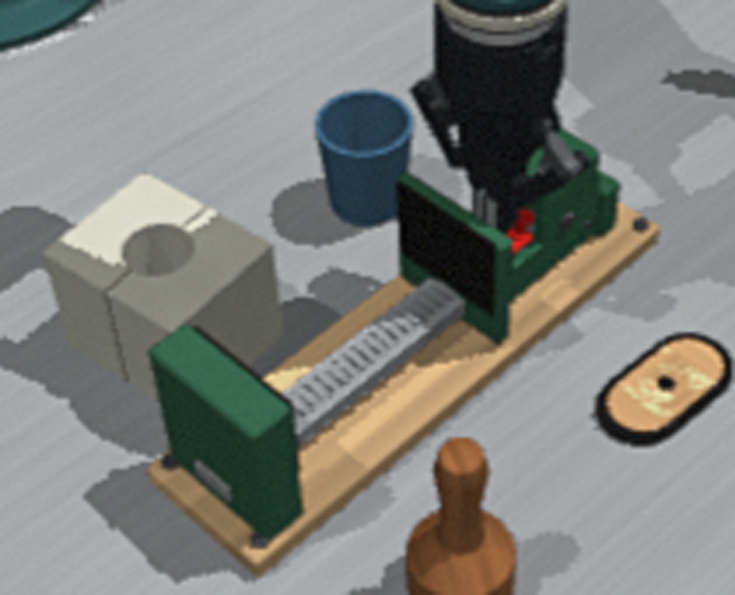

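The scene crop shows the housing at the end stop, and the resisting force has risen to 5.6 N. I'll push a few more mm to make sure it's home.

play_rows --deltas '[{"x": 0,"y": 2,"z": 0,"wx": 0,"wy": 0,"wz": 0,"fingers": 1},{"x": 0,"y": 4,"z": 0,"wx": 0,"wy": 0,"wz": 0,"fingers": 1},{"x": 0,"y": 6,"z": 0,"wx": 0,"wy": 0,"wz": 0,"fingers": 1},{"x": 0,"y": 6,"z": 0,"wx": 0,"wy": 0,"wz": 0,"fingers": 1},{"x": 0,"y": 6,"z": 0,"wx": 0,"wy": 0,"wz": 0,"fingers": 1}]'

```text
time: 8.28
tool_pos: [0.5511, 0.0514, 0.0608]
tcp_rot: [1.172, 1.229, -1.172]
wrist_force: [-0.5, -6.7, 11.3]
width: -0.001
```

```bash
python3 look.py 7 scene top; python3 - <<'E'
import pickle,numpy as np,cv2
from h import cloud
for n in("scene7","top7"):
    c=pickle.load(open(n+".pkl","rb"));P=cloud(c)
    hsv=cv2.cvtColor(c["frame"],cv2.COLOR_RGB2HSV);H,S=hsv[...,0],hsv[...,1]
    g=(H>55)&(H<90)&(S>90)&(P[...,0]>.45)&(P[...,0]<.65)
    q=P[g&(P[...,2]>.106)&(P[...,2]<.118)&(P[...,1]>-.1)&(P[...,1]<.2)]
    print(n,len(q),q.mean(0) if len(q) else 0, np.percentile(q[:,1],[3,97]) if len(q) else 0)
E
```

```text
{'time': np.float64(8.275), 'tool_pos': array([0.5511, 0.0514, 0.0608]), 'tcp_rot': array([ 1.1716,  1.2291, -1.1718]), 'wrist_force': array([-0.4946, -6.687 , 11.344 ]), 'torque': array([-1.1668e+00,  9.6200e-02,  8.0000e-04]), 'width': np.float64(-0.0014)}
scene7 128 [0.55882557 0.0075515  0.11350413] [0.00135384 0.0135578 ]
top7 8 [0.54099022 0.098851   0.10716022] [0.08228189 0.11035931]
```

play_rows --deltas '[{"x": 0,"y": 2,"z": 0,"wx": 0,"wy": 0,"wz": 0,"fingers": 1},{"x": 0,"y": 4,"z": 0,"wx": 0,"wy": 0,"wz": 0,"fingers": 1},{"x": 0,"y": 5,"z": 0,"wx": 0,"wy": 0,"wz": 0,"fingers": 1},{"x": 0,"y": 5,"z": 0,"wx": 0,"wy": 0,"wz": 0,"fingers": 1}]'

```text
time: 8.88
tool_pos: [0.5511, 0.0541, 0.0608]
tcp_rot: [1.168, 1.227, -1.173]
wrist_force: [-0.3, -15.5, 12.3]
width: 0.001
```

The force rose to 15.5 N against the heel and the plate has travelled 105 mm, so the jaw is home. I'll lift straight up without dragging back.

play_rows --deltas '[{"x": 0,"y": 0,"z": 4,"wx": 0,"wy": 0,"wz": 0,"fingers": 1},{"x": 0,"y": 0,"z": 9,"wx": 0,"wy": 0,"wz": 0,"fingers": 1},{"x": 0,"y": -2,"z": 16,"wx": 0,"wy": 0,"wz": 0,"fingers": 1},{"x": 0,"y": -4,"z": 26,"wx": 0,"wy": 0,"wz": 0,"fingers": 1},{"x": 0,"y": -6,"z": 40,"wx": 0,"wy": 0,"wz": 0,"fingers": 1},{"x": 0,"y": -6,"z": 70,"wx": 0,"wy": 0,"wz": 0,"fingers": 1},{"x": 0,"y": -6,"z": 110,"wx": 0,"wy": 0,"wz": 0,"fingers": 1},{"x": 0,"y": -6,"z": 160,"wx": 0,"wy": 0,"wz": 0,"fingers": 1},{"x": 0,"y": -6,"z": 160,"wx": 0,"wy": 0,"wz": 0,"fingers": 1},{"x": 0,"y": -6,"z": 160,"wx": 0,"wy": 0,"wz": 0,"fingers": 1}]'

```text
time: 10.12
tool_pos: [0.5497, 0.0522, 0.2197]
tcp_rot: [1.173, 1.232, -1.172]
wrist_force: [0.6, 0.1, 0.2]
width: -0.001
```

```bash
python3 look.py 8 scene top wrist; python3 - <<'E'
import pickle,numpy as np,cv2
from h import cloud
for n in("scene8","top8"):
    c=pickle.load(open(n+".pkl","rb"));P=cloud(c)
    hsv=cv2.cvtColor(c["frame"],cv2.COLOR_RGB2HSV);H,S=hsv[...,0],hsv[...,1]
    b=(P[...,0]>.45)&(P[...,0]<.65)&(abs(P[...,1])<.2)
    g=(H>55)&(H<90)&(S>90)&b
    for a in((.106,.118,-.1),(.095,.104,0.03),(.056,.066,.1)):
        q=P[g&(P[...,2]>a[0])&(P[...,2]<a[1])&(P[...,1]>a[2])]
        print(n,a,len(q),q.mean(0) if len(q) else 0)
    q=P[b&((H<5)|(H>175))&(S>180)];print("red",len(q),q.mean(0),q[:,2].max())
E
```

```text
{'time': np.float64(10.125), 'tool_pos': array([0.5497, 0.0522, 0.2197]), 'tcp_rot': array([ 1.1732,  1.2321, -1.1717]), 'wrist_force': array([0.5706, 0.1359, 0.2408]), 'torque': array([-0.0245,  0.0065,  0.0151]), 'width': np.float64(-0.0005)}
scene8 (0.106, 0.118, -0.1) 125 [0.55688884 0.00695424 0.11323632]
scene8 (0.095, 0.104, 0.03) 379 [0.55074784 0.08872428 0.10105597]
scene8 (0.056, 0.066, 0.1) 48 [0.571603   0.12134709 0.06163373]
red 141 [0.55100664 0.05184599 0.07737777] 0.08401670029833344
top8 (0.106, 0.118, -0.1) 11 [0.54363158 0.09574096 0.10759571]
top8 (0.095, 0.104, 0.03) 290 [0.54420198 0.09818712 0.09974853]
top8 (0.056, 0.066, 0.1) 125 [0.54349663 0.12833366 0.06199369]
red 128 [0.54771819 0.0364927  0.09069868] 0.35737490222558144
```

View pics/scene8.png

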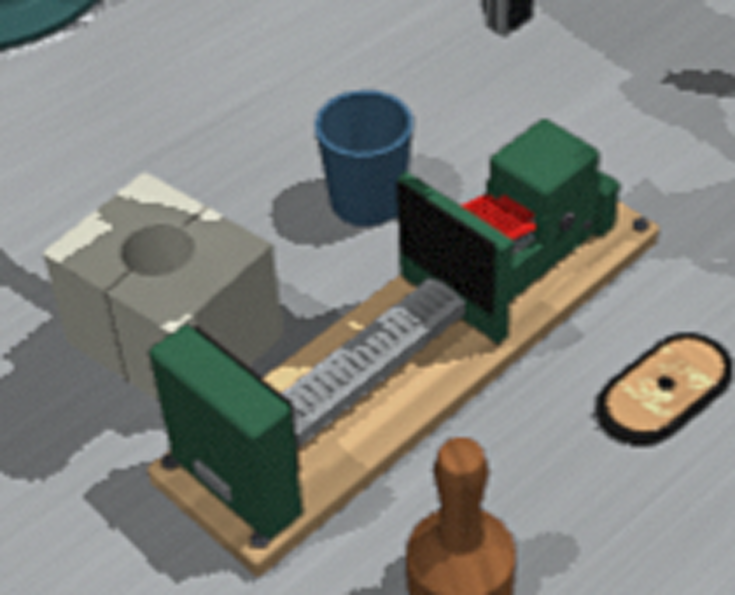

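View pics/top8.png

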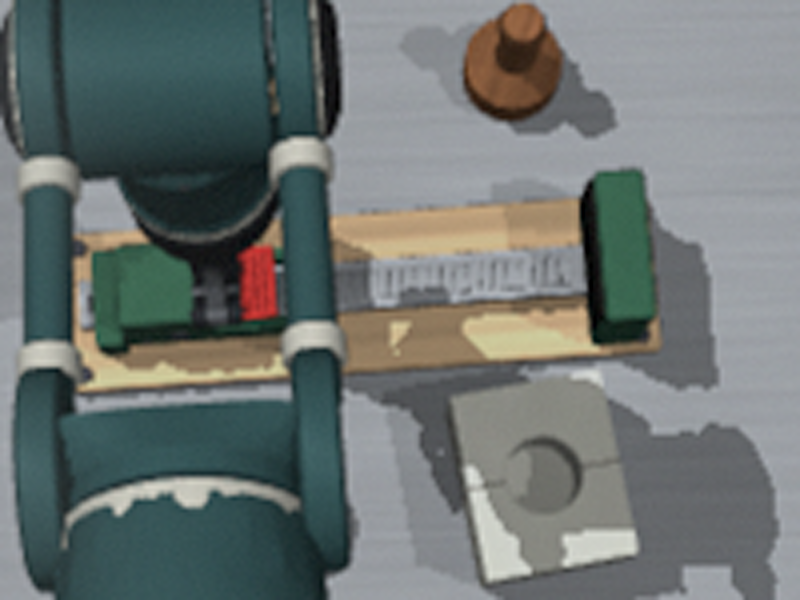

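View pics/wrist8.png

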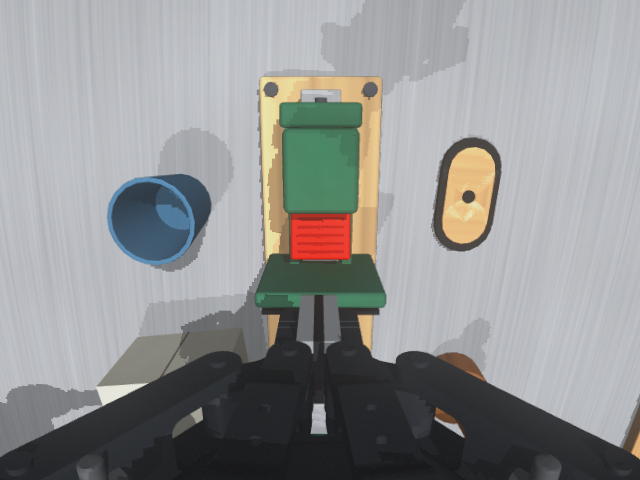

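The wrist view shows the housing flush with the end stop at row 127 and the red pad sloping up. Its height of 77.4 mm is the same as at the start. The scene crop shows the neighbouring objects unmoved, and the hand is clear with no contact force.

```bash
python3 -c "
from workcell import finish_job
print(finish_job())"
```

```text
the job is handed in; nothing more can be done
None
```

The clamp is fully open. I pressed the red release with the closed fingertips (about 12 N), pushed the jaw back along the bar to the end stop, lifted the hand clear and handed the job in at about 10 s. The hand-in gave no verdict.

**Last checks**
- **Jaw:** it travelled about 105 mm. The back of the housing sits flush against the end stop in the pictures, and the push met a firm 15.5 N before I lifted off.
- **Release:** the pad is back at its starting height of 77.4 mm.
- **Hand:** it is clear of everything, with the force reading near zero and the fingertips well above the clamp.
- **Other objects:** by eye, the mould, cup, tamper and rib show no sign of having moved. The spray bottle and glaze jar were outside the last pictures I viewed, but the hand did not work near them.

**What disagreed or failed**
- **Fingertip position:** the interface text puts the fingertips 22 mm ahead of the TCP, but two cameras showed them about 10 mm behind it. I trusted the cameras, and the contact with the pad was roughly at the height they gave.
- **Refused call:** the first move call was refused because its rows left out some keys. Nothing moved.
- **Top camera:** in the final top view the arm hid the jaw plate, so the plate position comes from the scene camera and the flush end stop from the wrist and scene views.

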